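# Sort the finished packs at the packing table

## Task

Sort the mixed packs on the packing table: first take out the reject, the plain brown unprinted carton, and set it in the red tray before any other pack goes into its tray. Then stand both printed orange-and-white cartons in the light-blue tray and both jars in the dark-blue tray. Set every pack down gently, not dropped, upright on the tray floor, let go of it, and leave the tape roll and the date stamp where they are.

Things in the scene. Friction and masses are not known exactly. Their poses are not given: they have to be found in the camera images.
- carton_a: Upright printed carton: white box with an orange top and orange band, dark red picture on the sides; 34 mm (its x) by 54 mm (its y) by 85 mm high, 0.08 to 0.17 kg. Loose, stands upright on the table at the start. Origin: centre of the underside; z up. 
- carton_b: Upright printed carton: white box with an orange top and orange band, dark red picture on the sides; 34 mm (its x) by 54 mm (its y) by 85 mm high, 0.08 to 0.17 kg. Loose, stands upright on the table at the start. Origin: centre of the underside; z up. Same as the other printed carton.
- jar_a: Amber glass jar, straight round, 46 mm across, 75 mm high, with a paper label and a 15 mm tall black screw lid of the same width; 0.12 to 0.25 kg. Loose, stands upright on the table at the start. Origin: centre of the underside; z up. 
- jar_b: Amber glass jar, straight round, 46 mm across, 75 mm high, with a paper label and a 15 mm tall black screw lid of the same width; 0.12 to 0.25 kg. Loose, stands upright on the table at the start. Origin: centre of the underside; z up. Same as the other jar.
- reject: The reject: a carton that missed printing, plain brown cardboard all over, no orange; 34 mm (its x) by 54 mm (its y) by 85 mm high, 0.08 to 0.17 kg. Loose, stands upright on the table at the start. Origin: centre of the underside; z up. 
- crate_light: Light sky-blue tray, for the printed cartons. Open-topped tray, fixed to the table, outside 110 mm (its x) by 140 mm (its y) by 40 mm high, walls and floor 4 mm thick (inside 102 by 132 mm, inner floor 4 mm above the table), empty at the start. Origin: centre of the underside on the table; x along the short side, y along the long side, z up. 
- crate_dark: Dark navy-blue tray, for the jars. Open-topped tray, fixed to the table, outside 110 mm (its x) by 140 mm (its y) by 40 mm high, walls and floor 4 mm thick (inside 102 by 132 mm, inner floor 4 mm above the table), empty at the start. Origin: centre of the underside on the table; x along the short side, y along the long side, z up. 
- tray_red: Red tray, for the reject. Open-topped tray, fixed to the table, outside 110 mm (its x) by 140 mm (its y) by 40 mm high, walls and floor 4 mm thick (inside 102 by 132 mm, inner floor 4 mm above the table), empty at the start. Origin: centre of the underside on the table; x along the short side, y along the long side, z up. 
- tape: Bystander: roll of tan packing tape lying flat, 96 mm across with a 76 mm hole, 45 mm high, loose. Leave it alone. Origin: centre of the underside.
- stamp: Bystander: date stamp, black base 45 by 70 mm with a green grip on top, 68 mm high, loose. Leave it alone. Origin: centre of the underside.
Mind the look-alikes: they are no part of the job. What is shaped like the jar_b but yellow is not meant.

How it is judged:
On the way:
1. the reject stands released in the red tray while the other four packs are still out of their trays (x of reject in the frame of tray_red between -0.048 and 0.048 m and y of reject in the frame of tray_red between -0.063 and 0.063 m and z of reject in the frame of tray_red between -0.002 and 0.012 m and angle between reject's own z axis and vertical below 0.2 rad and linear speed of reject below 0.02 m/s and angular speed of reject below 0.2 rad/s and contact force between the fingers and reject below 0.1 N and horizontal distance between each of carton_a, carton_b and crate_light above 0.1 m and horizontal distance between each of jar_a, jar_b and crate_dark above 0.1 m), for 0.2 s.
At the end, for the whole second after the job is handed in: Reject in red tray, printed cartons in light blue, jars in dark blue: each origin within 48 mm (tray x) and 63 mm (tray y) of the tray centre, underside less than 12 mm above the table (on the tray floor), tilt under 0.2 rad, at rest, released (x of carton_a in the frame of crate_light between -0.048 and 0.048 m and y of carton_a in the frame of crate_light between -0.063 and 0.063 m and z of carton_a in the frame of crate_light between -0.002 and 0.012 m and angle between each of carton_a, carton_b, jar_a, jar_b, reject's own z axis and vertical below 0.2 rad and linear speed of each of carton_a, carton_b, jar_a, jar_b, reject below 0.02 m/s and angular speed of each of carton_a, carton_b, jar_a, jar_b, reject below 0.2 rad/s and contact force between the fingers and carton_a below 0.1 N and x of carton_b in the frame of crate_light between -0.048 and 0.048 m and y of carton_b in the frame of crate_light between -0.063 and 0.063 m and z of carton_b in the frame of crate_light between -0.002 and 0.012 m and contact force between the fingers and carton_b below 0.1 N and x of jar_a in the frame of crate_dark between -0.048 and 0.048 m and y of jar_a in the frame of crate_dark between -0.063 and 0.063 m and z of jar_a in the frame of crate_dark between -0.002 and 0.012 m and contact force between the fingers and jar_a below 0.1 N and x of jar_b in the frame of crate_dark between -0.048 and 0.048 m and y of jar_b in the frame of crate_dark between -0.063 and 0.063 m and z of jar_b in the frame of crate_dark between -0.002 and 0.012 m and contact force between the fingers and jar_b below 0.1 N and x of reject in the frame of tray_red between -0.048 and 0.048 m and y of reject in the frame of tray_red between -0.063 and 0.063 m and z of reject in the frame of tray_red between -0.002 and 0.012 m and contact force between the fingers and reject below 0.1 N); the robot touches nothing.
It fails at once if the tape is pushed more than 30 mm from its place (distance of tape from where it was at the start of the episode above 0.03 m).
It fails at once if the stamp is pushed more than 30 mm from its place (distance of stamp from where it was at the start of the episode above 0.03 m).
It fails at once if a pack is dropped into its tray (falls or moves faster than 0.6 m/s within it) instead of being set down ((horizontal distance between carton_a and crate_light below 0.06 m and z of carton_a in the frame of crate_light below 0.04 m and linear speed of carton_a above 0.6 m/s) or (horizontal distance between carton_b and crate_light below 0.06 m and z of carton_b in the frame of crate_light below 0.04 m and linear speed of carton_b above 0.6 m/s) or (horizontal distance between jar_a and crate_dark below 0.06 m and z of jar_a in the frame of crate_dark below 0.04 m and linear speed of jar_a above 0.6 m/s) or (horizontal distance between jar_b and crate_dark below 0.06 m and z of jar_b in the frame of crate_dark below 0.04 m and linear speed of jar_b above 0.6 m/s) or (horizontal distance between reject and tray_red below 0.06 m and z of reject in the frame of tray_red below 0.04 m and linear speed of reject above 0.6 m/s)).
It also fails if it takes over 128 s, if anything falls off the work surface, if the arm or the gripper's body presses on something with over 40 N, if the wrist force passes 120 N, or if a joint passes its speed limit or range.

## Robot

A 6-joint arm with a two-finger parallel gripper is mounted at the origin on the work surface. World frame = base frame: x ahead of the robot, y to its left, z up, the work surface at z = 0. Lengths are in m, angles in rad, forces in N, time in s.
With the tool pointing down it reaches from about 0.325 to 0.775 m from the base axis. Payload 9.3 kg.
Tool frame: the origin (TCP) lies between the finger pads; the fingertips stand 8 mm ahead of it and the grasp point (between the pads) lies 11 mm behind it; z points along the fingers, y is the direction in which the jaws open and shut (so a half turn about z gives the same grasp; the last joint's range is limited). The gripper opens to 85 mm and grips with 20 to 120 N. Pads are 22 mm wide; open, the fingers measure 114 mm over their backs; the gripper's body (76 mm by 85 mm) begins 54 mm behind the grasp point. The pads swing forward as they close: fully open they stand 13 mm farther back than shut.
Start: joints at [1.18, 0.259, 0.021, 1.334, 0, 1.418], TCP at [0.13, 0.535, 0.239] pointing down, gripper open.
Joint ranges: [-3.04, 3.04], [-0.91, 1.82], [-1.04, 1.36], [-1.92, 1.95], [-1.52, 1.45], [-3.14, 3.14]. Speed limits (rad/s): [2.22, 2.22, 2.79, 3.14, 3.14, 3.14].

## Interface

Orientations are given as a unit quaternion [x, y, z, w].
In Python, from cell import bot, imaging, workorder gives the robot as it stands.
- The arm moves only by the tool arm_command, never from a script. Its argument "deltas" is a list of rows, each an object with "grip": the opening, from 0 (shut) to 1 (fully open); "travel": the shift along the tool's x, y, z in m, a list of three; "spin": the turn about the tool's z in rad. In form: [{"grip": grip, "travel": [tx, ty, tz], "spin": spin}, ...]. A call has 1 to 20 rows; each row is the pose to reach, as a shift and turn from the pose commanded when the call began, along the tool's axes at that moment; what a row does not reach only later rows make up. A row lasts 1/10 s, in which the tool goes at most 50 mm and 8.59 degrees, less where a joint would pass 70% of its speed; a pose out of reach is approached as far as the arm can. A call with a gripper value outside its range is refused whole. The fingers move at their own pace and stop on an object; "newtons" is the grip in N (left out, the last holds). Time passes only in rows, so rows that repeat a pose let the fingers close. It gives the time, the measured TCP pose, the force and the opening at its end, in the units of the state.
- bot.sense(): the state, without advancing time (a new reading comes with each control period).
- imaging.get_image(name): name is "scene" or "top" or "wrist"; returns a dict with "color" (480x640x3 uint8, blue, green, red), "fx", "fy", "cx", "cy" (pixels), "R" (3x3) and "t" (3): a world point X has camera coordinates R X + t; the wrist camera has in their place "hand_eye" (4x4, takes a point from camera to tool coordinates, whose origin is the TCP and whose axes are the flange's). Camera axes: x right, y down, z forward; pixel columns grow to the right and rows downward; lengths in m; the calibration is good to about 2 mm. A picture is of the moment at which its call begins: read the wrist's pose just before it. There is no depth.
- workorder.finish_job(): hands the job in, once; it reports no verdict.
The state is a dict: "time": time; "q": joint angles; "joint_vel": joint speeds; "effort": joint torques, N m; "tool_pos": TCP position; "ee_rot": TCP orientation; "contact_force": force on the tool from outside, world axes, zero at the start; "ft_torque": the same for the moment, N m; "grip_width": opening from 0.0 (shut) to 1.0 (fully open).
Only numpy, scipy, OpenCV 4.12 (cv2) and the standard library are available. Lean on these libraries where they do the work, as an engineer would, in place of code of your own. Each camera call takes 0.05 s, during which the arm holds its last target. There are 200 camera calls.

## Working session

There is one attempt and no reset: what is moved stays moved. The work goes in short steps, Python scripts to look and compute and a tool call to move; the robot and the scene stay as the last step left them, time stands still between calls to the robot, and variables do not carry over. Pictures are saved under pics/ and viewed, about 12 in all and at most 16, crops included, and the job is handed in when it is done.

Besides the shell and the picture viewer there is one more tool, called after "Request:" as name([rows], argument=value, ...), one row to a line, values as JSON. arm_command: Moves the arm, as the interface text tells. Its arguments: {"type":"object","properties":{"deltas":{"type":"array"},"newtons":{"type":"number"}},"required":["deltas"]}

```bash
ls; mkdir -p pics; python3 - <<'E'
from cell import bot, imaging
import cv2,numpy as np,pickle
s=bot.sense();print({k:np.round(v,3).tolist() for k,v in s.items()})
d={}
for n in("scene","top"):
    im=imaging.get_image(n);d[n]=im;cv2.imwrite(f"pics/{n}0.png",im["color"]);print(n,im["fx"],im["cx"],im["cy"],np.round(im["R"],3).tolist(),np.round(-np.array(im["R"]).T@np.array(im["t"]),3))
pickle.dump(d,open("v0.pkl","wb"))
E
```

```text
pics
{'time': 0.0, 'q': [1.18, 0.259, 0.021, 1.334, 0.0, 1.418], 'joint_vel': [-0.001, 0.001, 0.001, -0.0, -0.001, 0.001], 'effort': [-0.001, -55.564, 34.454, 0.014, -0.0, 0.0], 'tool_pos': [0.129, 0.534, 0.239], 'ee_rot': [0.119, 0.993, -0.001, -0.0], 'contact_force': [0.493, -0.135, -0.063], 'ft_torque': [-0.025, 0.015, -0.019], 'grip_width': 1.002}
scene 471.81875817373407 320.6398701334365 236.1635419949327 [[-0.385, 0.923, 0.015], [0.681, 0.295, -0.67], [-0.622, -0.248, -0.742]] [1.099 0.249 0.763]
top 601.3034594971481 306.8744468502706 233.62453355964112 [[0.022, -1.0, 0.003], [-0.996, -0.022, -0.088], [0.088, -0.002, -0.996]] [0.4   0.014 1.188]
```

View pics/scene0.png

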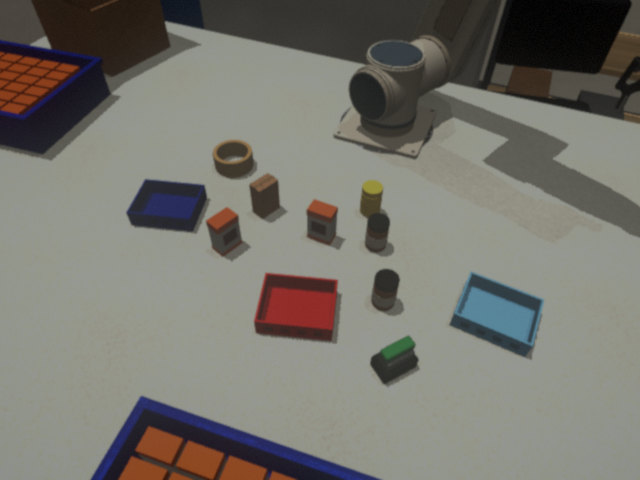

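View pics/top0.png

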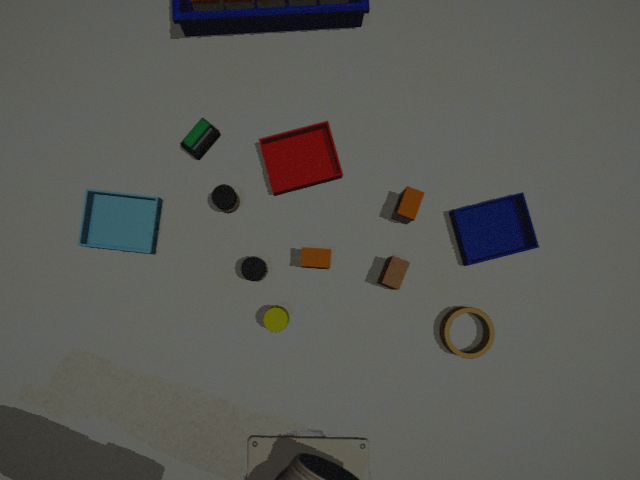

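The scene view has the reject at (265,195), the printed cartons at (225,231) and (322,222), and the black-lid jars at (377,230) and (385,290). The yellow look-alike is at (372,198), and the trays are dark (167,205), red (298,306) and light (497,312).

The top view has the printed cartons at (409,203) and (316,258), the reject at (395,272), and the lids at (225,198) and (254,268). The trays are light (121,222), dark (494,229) and red (301,158).

```bash
cat > h.py <<'E'
import cv2,numpy as np
def ray(im,uv):
    R=np.array(im["R"]);C=-R.T@np.array(im["t"])
    uv=np.atleast_2d(uv).astype(float)
    d=np.c_[(uv[:,0]-im["cx"])/im["fx"],(uv[:,1]-im["cy"])/im["fy"],np.ones(len(uv))]@R
    return C,d/np.linalg.norm(d,axis=1)[:,None]
def onplane(im,uv,z):
    C,d=ray(im,uv);return C+d*((z-C[2])/d[:,2])[:,None]
def tri(c1,d1,c2,d2):
    A=np.stack([d1,-d2],1);s=np.linalg.lstsq(A,c2-c1,rcond=None)[0]
    p,q=c1+s[0]*d1,c2+s[1]*d2
    return (p+q)/2,np.linalg.norm(p-q)
def mask(im,lo,hi,box=None):
    m=cv2.inRange(cv2.cvtColor(im["color"],cv2.COLOR_BGR2HSV),lo,hi)
    if box is not None:
        k=np.zeros_like(m);x,y,r=box;k[max(y-r,0):y+r,max(x-r,0):x+r]=255;m&=k
    return m
def big(m):
    cs=cv2.findContours(m,cv2.RETR_EXTERNAL,cv2.CHAIN_APPROX_NONE)[0]
    return max(cs,key=cv2.contourArea)[:,0,:] if cs else None
def rect(P):
    (c,s,a)=cv2.minAreaRect(P[:,:2].astype(np.float32)*1000)
    if s[0]>s[1]: s=s[::-1];a+=90     # a: direction of the short side
    return np.round(np.array(c)/1000,4),np.round(s,1),round((a+90)%180-90,1)
E
python3 - <<'E'
import pickle;from h import *
d=pickle.load(open("v0.pkl","rb"));T,S=d["top"],d["scene"]
for n,im,p in[("T",T,p) for p in[(409,203),(316,258),(395,272),(225,198),(254,268),(121,222),(494,229),(301,158),(100,350),(201,138),(467,318)]]+[("S",S,p) for p in[(223,216),(322,208),(265,186),(265,200),(377,222),(385,278),(377,240)]]:
    h=cv2.cvtColor(im["color"],cv2.COLOR_BGR2HSV);print(n,p,h[p[1],p[0]])
O=((3,130,60),(20,255,255))
B=((5,60,50),(20,190,255));K=((0,0,0),(180,255,50))
items={"cA":(O,(409,203,30),(225,220,25),.085),"cB":(O,(316,258,30),(322,210,20),.085),"rej":(B,(395,272,25),(265,195,25),.085),
"jA":(K,(225,198,22),(385,285,25),.075),"jB":(K,(254,268,22),(377,228,22),.075),
"light":(((90,70,60),(108,255,255)),(121,222,60),(497,312,60),.04),"dark":(((112,120,15),(130,255,255)),(494,229,60),(167,205,50),.04),"red":(((170,120,30),(180,255,255)),(301,158,60),(298,306,60),.04)}
for k,((lo,hi),bt,bs,z) in items.items():
    ct=big(mask(T,lo,hi,bt));cs=big(mask(S,lo,hi,bs))
    P=onplane(T,ct,z);r=rect(P)
    print(k,"top rect",*r,"r=%.3f"%np.hypot(*r[0]),"n",len(ct),len(cs))
    C1,d1=ray(T,ct);
    for q in (cs[cs[:,1].argmin()],):
        C2,d2=ray(S,q);
        res=[tri(C1,a,C2,d2[0]) for a in d1]
        away=[(p[:2]-C2[:2])@((r[0]-C2[:2])/np.linalg.norm(r[0]-C2[:2])) for p,g in res]
        ok=[i for i,(p,g) in enumerate(res) if g<.003]
        for i in sorted(ok,key=lambda i:-away[i])[:2]: print("   top pt",q,np.round(res[i][0],3),"gap",round(res[i][1],4))
E
```

```text
T (409, 203) [ 14 230 103]
T (316, 258) [ 15 230 100]
T (395, 272) [ 16 124  84]
T (225, 198) [150  45  17]
T (254, 268) [173  41  25]
T (121, 222) [ 96 119 105]
T (494, 229) [114 209  72]
T (301, 158) [  1 221 105]
T (100, 350) [34 18 98]
T (201, 138) [30 17 44]
T (467, 318) [ 48  13 102]
S (223, 216) [  9 176 146]
S (322, 208) [  8 169 146]
S (265, 186) [ 14 114 123]
S (265, 200) [17 62 58]
S (377, 222) [20 17 44]
S (385, 278) [20 17 46]
S (377, 240) [22 40 70]
cA top rect [ 0.5599 -0.1778] [34.3 55.1] 70.2 r=0.587 n 84 61
   top pt [226 208] [ 0.532 -0.187  0.081] gap 0.0018
   top pt [226 208] [ 0.533 -0.186  0.083] gap 0.001
cB top rect [ 0.4547 -0.0044] [34.7 54.2] -2.3 r=0.455 n 92 64
   top pt [314 200] [ 0.438 -0.031  0.081] gap 0.0017
   top pt [314 200] [ 0.439 -0.03   0.082] gap 0.0011
rej top rect [ 0.4305 -0.1516] [33.9 54.5] 68.7 r=0.456 n 86 104
   top pt [265 174] [ 0.407 -0.161  0.084] gap 0.0013
   top pt [265 174] [ 0.409 -0.161  0.085] gap 0.0006
jA top rect [0.5616 0.1658] [44.8 54.7] -43.6 r=0.586 n 80 65
   top pt [385 270] [0.538 0.157 0.057] gap 0.0015
   top pt [385 270] [0.538 0.158 0.057] gap 0.0003
jB top rect [0.4317 0.1101] [42.5 48.1] 1.3 r=0.446 n 76 57
   top pt [374 214] [0.413 0.095 0.067] gap 0.0017
   top pt [374 214] [0.416 0.094 0.07 ] gap 0.001
light top rect [0.5185 0.3746] [110.5 140.9] -5.2 r=0.640 n 254 322
   top pt [471 272] [0.458 0.313 0.035] gap 0.002
   top pt [471 272] [0.46  0.312 0.037] gap 0.0001
dark top rect [ 0.5192 -0.3459] [109.2 147.9] 15.3 r=0.624 n 288 146
   top pt [201 189] [ 0.453 -0.31   0.023] gap 0.002
   top pt [201 189] [ 0.453 -0.309  0.024] gap 0.0003Traceback (most recent call last):
  File "<stdin>", line 13, in <module>
TypeError: object of type 'NoneType' has no len()
```

```bash
python3 - <<'E'
import pickle;from h import *
d=pickle.load(open("v0.pkl","rb"));T,S=d["top"],d["scene"]
r=lambda im,b:mask(im,(0,120,30),(6,255,255),b)|mask(im,(168,120,30),(180,255,255),b)
def rep(k,ct,cs,z):
    P=onplane(T,ct,z);q=rect(P);print(k,*q,"r=%.3f"%np.hypot(*q[0]))
    C1,d1=ray(T,ct);p=cs[cs[:,1].argmin()];C2,d2=ray(S,p)
    res=[tri(C1,a,C2,d2[0]) for a in d1];u=q[0]-C2[:2]
    ok=[x for x in res if x[1]<.0025]
    for x in sorted(ok,key=lambda x:-(x[0][:2]@u))[:2]:print("   ",p,np.round(x[0],3))
rep("red",big(r(T,(301,158,60))),big(r(S,(298,306,60))),.04)
ds=lambda im,b,v:mask(im,(105,120,v),(135,255,255),b)
for v in(10,20,30): rep("dark%d"%v,big(ds(T,(494,229,60),v)),big(ds(S,(167,205,50),v)),.04)
h=cv2.cvtColor(T["color"],cv2.COLOR_BGR2HSV)
print(h[198,203:248,2],h[268,232:276,2])
print(cv2.cvtColor(S["color"],cv2.COLOR_BGR2HSV)[262:300,385,2],cv2.cvtColor(S["color"],cv2.COLOR_BGR2HSV)[205:245,377,2])
for v in(28,34,40):
  for k,b in(("jA",(225,198,22)),("jB",(254,268,22))):
    c=big(mask(T,(0,0,0),(180,255,v),b));(x,y),R=cv2.minEnclosingCircle(c.astype(np.float32))
    print(v,k,np.round(onplane(T,(x,y),.075),4),R*1.11/601*2)
c=T["color"]
tile=np.vstack([np.hstack([cv2.resize(c[y-25:y+25,x-25:x+25],(300,300)) for x,y in g]) for g in([(225,198),(254,268)],)])
tile=np.vstack([tile*2,cv2.resize(T["color"][160:290,420:550],(600,300))])
cv2.imwrite("pics/j.png",tile)
E
```

```text
red [0.6491 0.0277] [116.  140.2] 16.3 r=0.650
    [266 273] [ 0.62  -0.054  0.036]
    [266 273] [ 0.621 -0.054  0.038]
dark10 [ 0.5191 -0.3457] [109.2 148.2] 15.3 r=0.624
    [201 189] [ 0.453 -0.31   0.023]
    [201 189] [ 0.453 -0.309  0.024]
dark20 [ 0.5191 -0.3457] [109.2 148.2] 15.3 r=0.624
    [201 189] [ 0.453 -0.31   0.023]
    [201 189] [ 0.453 -0.309  0.024]
dark30 [ 0.5202 -0.3494] [109.2 140.6] 15.3 r=0.627
    [201 189] [ 0.453 -0.31   0.023]
    [201 189] [ 0.453 -0.309  0.024]
[103 101 103 102  83  64  67  67  46  22  21  27  21  14  21  29  10  19
  25  23  22  11  17  21  25  20  22  19  27  24  19  20  12  30  51  46
  82  94  95  99 101  97 100 101 104] [101 104  80  67  67  62  64  65  46  34  21  30  29  24  22  27  24  16
  21  24  23  22  25  29  21  21  14  24  21  21  20  23  17  19  43  67
  90 100  98  95  96  99 100 105]
[150 152 151 153 152 148 123  78  50  46  47  47  46  46  48  46  46  46
  47  45  46  45  47  48  47  46  44  43  45  47  52  56  58  57  56  56
  62  66] [74 73 72 71 72 73 71 66 55 47 47 46 45 47 48 47 46 44 47 45 45 47 46 45
 45 43 43 48 54 56 58 56 56 58 64 70 71 69 69 71]
28 jA [[0.5635 0.1679 0.075 ]] 0.04643939806895328
28 jB [[0.4319 0.1097 0.075 ]] 0.04481736695706944
34 jA [[0.5627 0.1689 0.075 ]] 0.0475480203739617
34 jB [[0.4321 0.1101 0.075 ]] 0.04566527247627246
40 jA [[0.5606 0.1674 0.075 ]] 0.0532359968683684
40 jB [[0.4317 0.1092 0.075 ]] 0.04708782230954797
```

View pics/j.png

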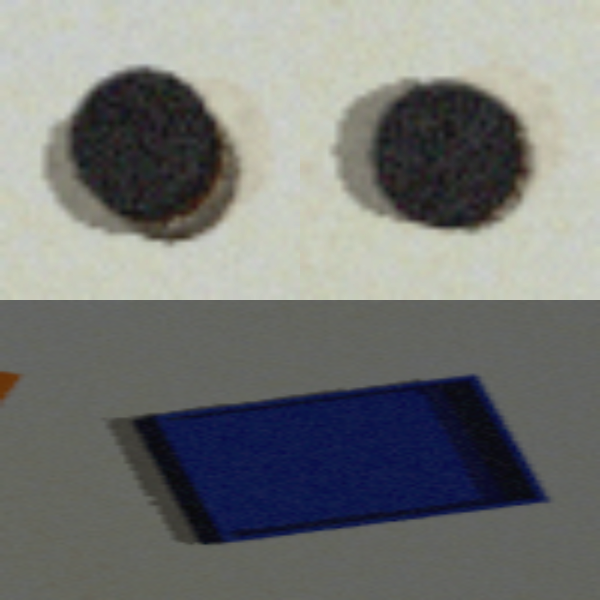

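The zoom shows both lids as round discs, about 25 px across in the image. The dark tray's left side shows some outer wall, so I use the v30 fit (109×141 mm). Sizes and heights agree with the text: cartons about 0.083, tray rims about 0.037. So I can move to above the reject.

```bash
cat > p.py <<'E'
import sys,numpy as np
from scipy.spatial.transform import Rotation as Ro
OBJ=dict(rej=(.4305,-.1516,68.7),cA=(.5599,-.1778,70.2),cB=(.4547,-.0044,-2.3),jA=(.563,.168,-68),jB=(.432,.110,90))
TR=dict(light=(.5185,.3746,-5.2),dark=(.520,-.3494,15.3),red=(.652,.0285,16.3))
def slot(t,dy):
    x,y,a=TR[t];r=np.radians(a);return x-dy*np.sin(r),y+dy*np.cos(r),a
OBJ.update(red=slot("red",0),L1=slot("light",-.031),L2=slot("light",.031),D1=slot("dark",-.031),D2=slot("dark",.031))
def plan(x,y,z,ang):
    from cell import bot
    s=bot.sense();R=Ro.from_quat(s["ee_rot"]).as_matrix();p=np.array(s["tool_pos"])
    yaw=np.degrees(np.arctan2(R[1,1],R[0,1]));d=(ang-yaw+90)%180-90
    print("pos",p.round(4),"jaw %.1f"%yaw,"tilt z",R[:,2].round(3),"q6 %.2f"%s["q"][5],"t %.1f"%s["time"],"w %.2f"%s["grip_width"],"F",np.round(s["contact_force"],1))
    print("travel",(R.T@(np.array([x,y,z])-p)).round(4).tolist(),"spin %.3f"%np.radians(-d))
if __name__=="__main__":
    for k in sys.argv[1:]:
        n,z=k.split(":");x,y,a=OBJ[n];print(k,np.round([x,y],4));plan(x,y,float(z),a)
E
python3 p.py rej:0.2
```

```text
rej:0.2 [ 0.4305 -0.1516]
pos [0.1295 0.5343 0.2387] jaw 76.4 tilt z [-0.    -0.001 -1.   ] q6 1.42 t 0.1 w 1.00 F [0.1 1.  0.2]
travel [-0.4542, -0.5956, 0.0393] spin 0.134
```

Request:
arm_command([
  {"grip":1,"travel":[-0.339,-0.124,0],"spin":0},
  {"grip":1,"travel":[-0.339,-0.124,0],"spin":0},
  {"grip":1,"travel":[-0.339,-0.124,0],"spin":0},
  {"grip":1,"travel":[-0.339,-0.124,0],"spin":0},
  {"grip":1,"travel":[-0.339,-0.124,0],"spin":0},
  {"grip":1,"travel":[-0.339,-0.124,0],"spin":0},
  {"grip":1,"travel":[-0.339,-0.124,0],"spin":0},
  {"grip":1,"travel":[-0.454,-0.596,0.02],"spin":0.134},
  {"grip":1,"travel":[-0.454,-0.596,0.02],"spin":0.134},
  {"grip":1,"travel":[-0.454,-0.596,0.02],"spin":0.134},
  {"grip":1,"travel":[-0.454,-0.596,0.02],"spin":0.134},
  {"grip":1,"travel":[-0.454,-0.596,0.02],"spin":0.134},
  {"grip":1,"travel":[-0.454,-0.596,0.02],"spin":0.134},
  {"grip":1,"travel":[-0.454,-0.596,0.02],"spin":0.134},
  {"grip":1,"travel":[-0.454,-0.596,0.02],"spin":0.134},
  {"grip":1,"travel":[-0.454,-0.596,0.02],"spin":0.134},
  {"grip":1,"travel":[-0.454,-0.596,0.02],"spin":0.134},
  {"grip":1,"travel":[-0.454,-0.596,0.02],"spin":0.134},
  {"grip":1,"travel":[-0.454,-0.596,0.02],"spin":0.134},
], newtons=40)

```text
time: 2.0
tool_pos: [0.43, -0.1524, 0.2188]
ee_rot: [0.186, 0.983, 0.0, -0.001]
contact_force: [-0.2, 0.9, 0.2]
grip_width: 1.002
```

```bash
python3 p.py rej:0.051; cat > w.py <<'E'
import sys,cv2,numpy as np
from cell import bot,imaging
from scipy.spatial.transform import Rotation as Ro
def wrist(name=None):
    s=bot.sense();im=imaging.get_image("wrist");T=np.eye(4);T[:3,:3]=Ro.from_quat(s["ee_rot"]).as_matrix();T[:3,3]=s["tool_pos"]
    W=np.linalg.inv(T@np.array(im["hand_eye"]));im["R"],im["t"]=W[:3,:3],W[:3,3]
    if name:cv2.imwrite(f"pics/{name}.png",im["color"])
    return im
if __name__=="__main__":
    im=wrist(sys.argv[1]);import pickle;pickle.dump(im,open(sys.argv[1]+".pkl","wb"));print(np.round(-im["R"].T@im["t"],3))
E
python3 w.py w1
```

```text
rej:0.051 [ 0.4305 -0.1516]
pos [ 0.43   -0.1524  0.2188] jaw 68.5 tilt z [-0.001  0.001 -1.   ] q6 -0.15 t 2.0 w 1.00 F [-0.2  0.9  0.2]
travel [-0.0004, 0.0009, 0.1678] spin -0.003
[ 0.362 -0.125  0.355]
```

View pics/w1.png

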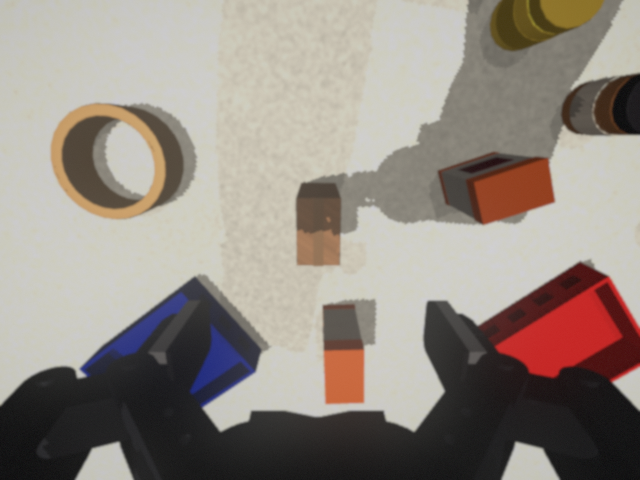

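The wrist view shows the reject at about (318,225), its top face towards the lower half, and printed carton cA at (343,375) below it. I'll check the predicted corners against the masks here before descending.

```bash
python3 - <<'E'
import pickle;from h import *;from p import OBJ
im=pickle.load(open("w1.pkl","rb"))
def proj(P):
    c=P@im["R"].T+im["t"];return np.c_[im["fx"]*c[:,0]/c[:,2]+im["cx"],im["fy"]*c[:,1]/c[:,2]+im["cy"]]
for k in("rej","cA","cB"):
    x,y,a=OBJ[k];r=np.radians(a);u=np.array([np.cos(r),np.sin(r)]);v=np.array([-u[1],u[0]])
    P=np.array([[*(np.array([x,y])+i*.017*u+j*.027*v),.085] for i,j in((1,1),(1,-1),(-1,-1),(-1,1))])
    print(k,proj(P).round(0).tolist())
for k,lo,hi,b in(("cA",(3,150,120),(14,255,255),(343,375,45)),("rej",(5,60,40),(20,200,255),(319,225,50)),("cB",(3,150,130),(14,255,255),(500,190,60))):
    c=big(mask(im,lo,hi,b));print(k,cv2.boundingRect(c),*rect(onplane(im,c,.085)))
E
```

```text
rej [[340.0, 196.0], [339.0, 264.0], [296.0, 264.0], [294.0, 197.0]]
cA [[363.0, 348.0], [363.0, 400.0], [325.0, 401.0], [323.0, 349.0]]
cB [[552.0, 200.0], [482.0, 223.0], [472.0, 181.0], [545.0, 157.0]]
cA (325, 349, 38, 54) [ 0.5612 -0.178 ] [32.  53.7] 70.6
rej (297, 184, 44, 82) [ 0.4268 -0.1494] [33.2 64.1] 68.6
cB (475, 159, 78, 64) [ 0.4559 -0.0034] [33.6 53.8] -2.4
```

The predictions match within 2 mm, so I descend and grip.

Request:
arm_command([
  {"grip":1,"travel":[0,0,0.03],"spin":0},
  {"grip":1,"travel":[0,0,0.06],"spin":0},
  {"grip":1,"travel":[0,0.001,0.09],"spin":0},
  {"grip":1,"travel":[0,0.001,0.12],"spin":0},
  {"grip":1,"travel":[0,0.001,0.15],"spin":0},
  {"grip":1,"travel":[0,0.001,0.168],"spin":0},
  {"grip":1,"travel":[0,0.001,0.168],"spin":0},
  {"grip":0.2,"travel":[0,0.001,0.168],"spin":0},
  {"grip":0.2,"travel":[0,0.001,0.168],"spin":0},
  {"grip":0.2,"travel":[0,0.001,0.168],"spin":0},
  {"grip":0.2,"travel":[0,0.001,0.168],"spin":0},
  {"grip":0.2,"travel":[0,0.001,0.168],"spin":0},
  {"grip":0.2,"travel":[0,0.001,0.168],"spin":0},
  {"grip":0.2,"travel":[0,0.001,0.168],"spin":0},
  {"grip":0.2,"travel":[0,0.001,0.168],"spin":0},
], newtons=40)

```text
time: 3.55
tool_pos: [0.4312, -0.1509, 0.0522]
ee_rot: [0.185, 0.983, -0.0, 0.001]
contact_force: [-1.2, 1.0, 6.8]
grip_width: 0.391
```

```bash
python3 p.py red:0.2
```

```text
red:0.2 [0.652  0.0285]
pos [ 0.4312 -0.1509  0.0522] jaw 68.7 tilt z [ 0.002 -0.    -1.   ] q6 -0.15 t 3.5 w 0.39 F [-1.2  1.   6.8]
travel [-0.1408, 0.2474, -0.1475] spin 0.914
```

Request:
arm_command([
  {"grip":0.2,"travel":[0,0,-0.02],"spin":0},
  {"grip":0.2,"travel":[0,0,-0.05],"spin":0},
  {"grip":0.2,"travel":[0,0,-0.09],"spin":0},
  {"grip":0.2,"travel":[0,0,-0.13],"spin":0},
  {"grip":0.2,"travel":[-0.014,0.025,-0.148],"spin":0.1},
  {"grip":0.2,"travel":[-0.028,0.05,-0.148],"spin":0.2},
  {"grip":0.2,"travel":[-0.042,0.074,-0.148],"spin":0.3},
  {"grip":0.2,"travel":[-0.056,0.099,-0.148],"spin":0.4},
  {"grip":0.2,"travel":[-0.07,0.124,-0.148],"spin":0.5},
  {"grip":0.2,"travel":[-0.085,0.149,-0.148],"spin":0.6},
  {"grip":0.2,"travel":[-0.099,0.174,-0.148],"spin":0.7},
  {"grip":0.2,"travel":[-0.113,0.198,-0.148],"spin":0.8},
  {"grip":0.2,"travel":[-0.127,0.223,-0.148],"spin":0.9},
  {"grip":0.2,"travel":[-0.141,0.247,-0.148],"spin":0.914},
  {"grip":0.2,"travel":[-0.141,0.247,-0.148],"spin":0.914},
])

```text
time: 5.05
tool_pos: [0.6535, 0.03, 0.1983]
ee_rot: [0.599, 0.801, 0.0, -0.0]
contact_force: [0.7, -0.3, -2.2]
grip_width: 0.395
```

```bash
python3 p.py red:0.056; python3 w.py w2
```

```text
red:0.056 [0.652  0.0285]
pos [0.6535 0.03   0.1983] jaw 16.4 tilt z [-0.     0.001 -1.   ] q6 1.20 t 5.0 w 0.40 F [ 0.7 -0.3 -2.2]
travel [-0.0011, -0.0019, 0.1423] spin 0.002
[0.632 0.101 0.335]
```

View pics/w2.png

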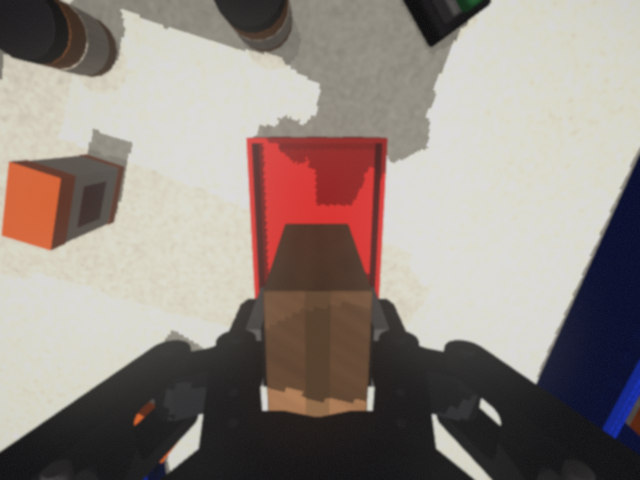

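The wrist view shows the reject held square over the red tray. The tray walls are at columns 250 to 385 and the carton is centred at 318. I lower it and release.

Request:
arm_command([
  {"grip":0.2,"travel":[-0.001,-0.002,0.03],"spin":0},
  {"grip":0.2,"travel":[-0.001,-0.002,0.06],"spin":0},
  {"grip":0.2,"travel":[-0.001,-0.002,0.09],"spin":0},
  {"grip":0.2,"travel":[-0.001,-0.002,0.11],"spin":0},
  {"grip":0.2,"travel":[-0.001,-0.002,0.125],"spin":0},
  {"grip":0.2,"travel":[-0.001,-0.002,0.132],"spin":0},
  {"grip":0.2,"travel":[-0.001,-0.002,0.137],"spin":0},
  {"grip":0.2,"travel":[-0.001,-0.002,0.14],"spin":0},
  {"grip":0.2,"travel":[-0.001,-0.002,0.142],"spin":0},
  {"grip":0.2,"travel":[-0.001,-0.002,0.142],"spin":0},
  {"grip":0.2,"travel":[-0.001,-0.002,0.142],"spin":0},
])

```text
time: 6.2
tool_pos: [0.6504, 0.0266, 0.0578]
ee_rot: [0.599, 0.8, 0.0, 0.0]
contact_force: [0.3, -0.2, -1.8]
grip_width: 0.393
```

Request:
arm_command([
  {"grip":0.2,"travel":[0,0,0.001],"spin":0},
  {"grip":0.2,"travel":[0,0,0.002],"spin":0},
  {"grip":0.2,"travel":[0,0,0.002],"spin":0},
])

```text
time: 6.5
tool_pos: [0.6504, 0.0267, 0.0562]
ee_rot: [0.599, 0.8, 0.0, 0.001]
contact_force: [-1.9, 0.3, 5.1]
grip_width: 0.393
```

Contact at z = 0.056, reading +5 N. I open the fingers and rise.

Request:
arm_command([
  {"grip":1,"travel":[0,0,0],"spin":0},
  {"grip":1,"travel":[0,0,0],"spin":0},
  {"grip":1,"travel":[0,0,0],"spin":0},
  {"grip":1,"travel":[0,0,0],"spin":0},
  {"grip":1,"travel":[0,0,0],"spin":0},
  {"grip":1,"travel":[0,0,0],"spin":0},
  {"grip":1,"travel":[0,0,-0.02],"spin":0},
  {"grip":1,"travel":[0,0,-0.05],"spin":0},
  {"grip":1,"travel":[0,0,-0.1],"spin":0},
  {"grip":1,"travel":[0,0,-0.15],"spin":0},
  {"grip":1,"travel":[0,0,-0.15],"spin":0},
])

```text
time: 7.6
tool_pos: [0.6525, 0.0265, 0.213]
ee_rot: [0.599, 0.8, 0.003, 0.005]
contact_force: [0.3, -0.5, -0.1]
grip_width: 1.001
```

```bash
python3 p.py cA:0.2; python3 -c "
from cell import imaging;import cv2;cv2.imwrite('pics/s1.png',imaging.get_image('scene')['color'])"
```

```text
cA:0.2 [ 0.5599 -0.1778]
pos [0.6525 0.0265 0.213 ] jaw 16.3 tilt z [ 0.011 -0.001 -1.   ] q6 1.20 t 7.6 w 1.00 F [ 0.3 -0.5 -0.1]
travel [-0.17, -0.1465, 0.0121] spin -0.940
```

View pics/s1.png

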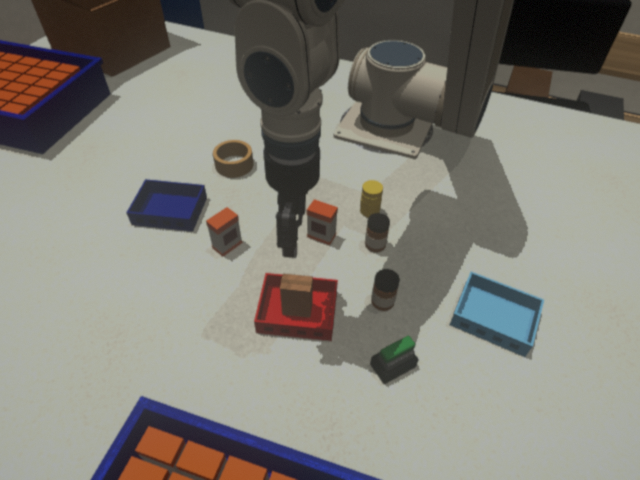

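The scene shows the reject standing upright in the red tray at (297,295), with the other packs untouched. Next is cA.

Request:
arm_command([
  {"grip":1,"travel":[-0.034,-0.029,0],"spin":-0.14},
  {"grip":1,"travel":[-0.068,-0.059,0],"spin":-0.28},
  {"grip":1,"travel":[-0.102,-0.088,0],"spin":-0.42},
  {"grip":1,"travel":[-0.136,-0.117,0],"spin":-0.56},
  {"grip":1,"travel":[-0.17,-0.146,0],"spin":-0.7},
  {"grip":1,"travel":[-0.17,-0.146,0],"spin":-0.84},
  {"grip":1,"travel":[-0.17,-0.146,0],"spin":-0.94},
  {"grip":1,"travel":[-0.17,-0.146,0],"spin":-0.94},
  {"grip":1,"travel":[-0.17,-0.146,0.03],"spin":-0.94},
  {"grip":1,"travel":[-0.17,-0.146,0.04],"spin":-0.94},
])

```text
time: 8.65
tool_pos: [0.5569, -0.1768, 0.1626]
ee_rot: [0.173, 0.985, 0.001, -0.002]
contact_force: [-0.4, -0.3, 0.0]
grip_width: 0.999
```

```bash
python3 p.py cA:0.051
```

```text
cA:0.051 [ 0.5599 -0.1778]
pos [ 0.5569 -0.1768  0.1626] jaw 70.0 tilt z [-0.003  0.002 -1.   ] q6 -0.10 t 8.7 w 1.00 F [-0.4 -0.3  0. ]
travel [-0.0036, 0.0, 0.1115] spin -0.003
```

Request:
arm_command([
  {"grip":1,"travel":[-0.004,0,0.03],"spin":0},
  {"grip":1,"travel":[-0.004,0,0.06],"spin":0},
  {"grip":1,"travel":[-0.004,0,0.09],"spin":0},
  {"grip":1,"travel":[-0.004,0,0.11],"spin":0},
  {"grip":1,"travel":[-0.004,0,0.111],"spin":0},
  {"grip":0.2,"travel":[-0.004,0,0.111],"spin":0},
  {"grip":0.2,"travel":[-0.004,0,0.111],"spin":0},
  {"grip":0.2,"travel":[-0.004,0,0.111],"spin":0},
  {"grip":0.2,"travel":[-0.004,0,0.111],"spin":0},
  {"grip":0.2,"travel":[-0.004,0,0.111],"spin":0},
  {"grip":0.2,"travel":[-0.004,0,0.111],"spin":0},
  {"grip":0.2,"travel":[-0.004,0,0.111],"spin":0},
  {"grip":0.2,"travel":[-0.004,0,0.111],"spin":0},
])

```text
time: 9.95
tool_pos: [0.5623, -0.1791, 0.0555]
ee_rot: [0.172, 0.985, -0.0, 0.001]
contact_force: [-1.1, 0.5, 6.8]
grip_width: 0.398
```

```bash
python3 p.py L1:0.2 L2:0.2
```

```text
L1:0.2 [0.5157 0.3437]
pos [ 0.5623 -0.1791  0.0555] jaw 70.2 tilt z [ 0.002 -0.001 -1.   ] q6 -0.10 t 9.9 w 0.40 F [-1.1  0.5  6.8]
travel [0.2208, 0.4761, -0.145] spin 1.316
L2:0.2 [0.5213 0.4055]
pos [ 0.5623 -0.1791  0.0555] jaw 70.2 tilt z [ 0.002 -0.001 -1.   ] q6 -0.10 t 9.9 w 0.40 F [-1.1  0.5  6.8]
travel [0.2364, 0.5361, -0.1451] spin 1.316
```

Request:
arm_command([
  {"grip":0.2,"travel":[0,0,-0.02],"spin":0},
  {"grip":0.2,"travel":[0,0,-0.06],"spin":0},
  {"grip":0.2,"travel":[0,0,-0.1],"spin":0},
  {"grip":0.2,"travel":[0.005,0.01,-0.14],"spin":0.05},
  {"grip":0.2,"travel":[0.015,0.035,-0.145],"spin":0.1},
  {"grip":0.2,"travel":[0.03,0.07,-0.145],"spin":0.2},
  {"grip":0.2,"travel":[0.047,0.107,-0.145],"spin":0.3},
  {"grip":0.2,"travel":[0.063,0.143,-0.145],"spin":0.4},
  {"grip":0.2,"travel":[0.079,0.179,-0.145],"spin":0.5},
  {"grip":0.2,"travel":[0.095,0.215,-0.145],"spin":0.6},
  {"grip":0.2,"travel":[0.111,0.251,-0.145],"spin":0.7},
  {"grip":0.2,"travel":[0.126,0.286,-0.145],"spin":0.8},
  {"grip":0.2,"travel":[0.142,0.322,-0.145],"spin":0.9},
  {"grip":0.2,"travel":[0.158,0.358,-0.145],"spin":1.0},
  {"grip":0.2,"travel":[0.174,0.394,-0.145],"spin":1.1},
  {"grip":0.2,"travel":[0.19,0.43,-0.145],"spin":1.2},
  {"grip":0.2,"travel":[0.206,0.466,-0.145],"spin":1.25},
  {"grip":0.2,"travel":[0.221,0.501,-0.145],"spin":1.3},
  {"grip":0.2,"travel":[0.236,0.536,-0.145],"spin":1.316},
  {"grip":0.2,"travel":[0.236,0.536,-0.145],"spin":1.316},
])

```text
time: 11.95
tool_pos: [0.5202, 0.4093, 0.1986]
ee_rot: [0.737, 0.675, 0.0, -0.0]
contact_force: [0.4, -0.5, -0.6]
grip_width: 0.396
```

```bash
python3 p.py L2:0.0605; python3 w.py w3
```

```text
L2:0.0605 [0.5213 0.4055]
pos [0.5202 0.4093 0.1986] jaw -5.0 tilt z [-0.001  0.001 -1.   ] q6 2.20 t 11.9 w 0.40 F [ 0.4 -0.5 -0.6]
travel [-0.0039, 0.0015, 0.1381] spin 0.003
[0.526 0.482 0.335]
```

View pics/w3.png

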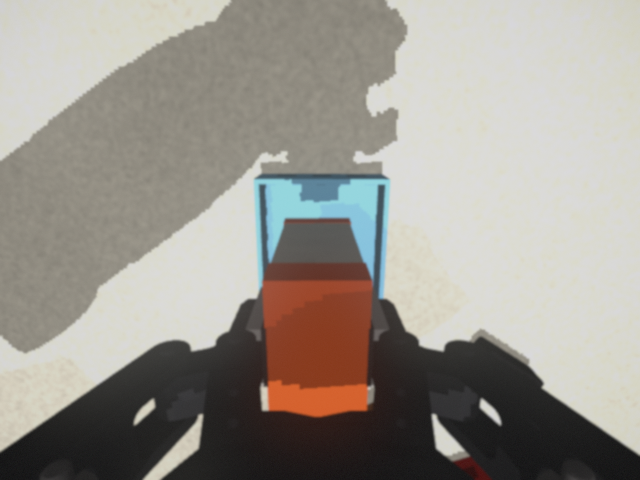

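The carton hangs upright over the light-blue tray, its walls at columns 255 to 388 and the carton centred at about 318. I lower it.

Request:
arm_command([
  {"grip":0.2,"travel":[-0.004,0.001,0.03],"spin":0},
  {"grip":0.2,"travel":[-0.004,0.001,0.06],"spin":0},
  {"grip":0.2,"travel":[-0.004,0.001,0.09],"spin":0},
  {"grip":0.2,"travel":[-0.004,0.001,0.11],"spin":0},
  {"grip":0.2,"travel":[-0.004,0.001,0.122],"spin":0},
  {"grip":0.2,"travel":[-0.004,0.001,0.13],"spin":0},
  {"grip":0.2,"travel":[-0.004,0.001,0.135],"spin":0},
  {"grip":0.2,"travel":[-0.004,0.001,0.138],"spin":0},
  {"grip":0.2,"travel":[-0.004,0.001,0.138],"spin":0},
  {"grip":0.2,"travel":[-0.004,0.001,0.138],"spin":0},
])

```text
time: 13.0
tool_pos: [0.5222, 0.4015, 0.062]
ee_rot: [0.739, 0.674, 0.001, 0.0]
contact_force: [0.1, -0.5, -0.4]
grip_width: 0.391
```

Request:
arm_command([
  {"grip":0.2,"travel":[0.002,0,0],"spin":0},
  {"grip":0.2,"travel":[0.004,0,0.001],"spin":0},
  {"grip":0.2,"travel":[0.004,0,0.002],"spin":0},
  {"grip":0.2,"travel":[0.004,0,0.003],"spin":0},
  {"grip":0.2,"travel":[0.004,0,0.003],"spin":0},
])

```text
time: 13.5
tool_pos: [0.5224, 0.4058, 0.0595]
ee_rot: [0.738, 0.674, 0.001, -0.0]
contact_force: [-2.6, 1.1, 8.0]
grip_width: 0.394
```

Contact at z = 0.0595, as expected. I release and rise.

Request:
arm_command([
  {"grip":1,"travel":[0,0,0],"spin":0},
  {"grip":1,"travel":[0,0,0],"spin":0},
  {"grip":1,"travel":[0,0,0],"spin":0},
  {"grip":1,"travel":[0,0,0],"spin":0},
  {"grip":1,"travel":[0,0,0],"spin":0},
  {"grip":1,"travel":[0,0,0],"spin":0},
  {"grip":1,"travel":[0,0,-0.02],"spin":0},
  {"grip":1,"travel":[0,0,-0.05],"spin":0},
  {"grip":1,"travel":[0,0,-0.1],"spin":0},
  {"grip":1,"travel":[0,0,-0.14],"spin":0},
  {"grip":1,"travel":[0,0,-0.14],"spin":0},
  {"grip":1,"travel":[0,0,-0.14],"spin":0},
])

```text
time: 14.7
tool_pos: [0.5226, 0.4055, 0.1991]
ee_rot: [0.739, 0.674, 0.001, 0.0]
contact_force: [0.6, 0.6, -0.9]
grip_width: 1.002
```

```bash
python3 p.py cB:0.2
```

```text
cB:0.2 [ 0.4547 -0.0044]
pos [0.5226 0.4055 0.1991] jaw -5.2 tilt z [ 0.002  0.001 -1.   ] q6 2.19 t 14.7 w 1.00 F [ 0.6  0.6 -0.9]
travel [-0.4143, -0.0304, -0.0014] spin -0.051
```

Request:
arm_command([
  {"grip":1,"travel":[-0.03,-0.002,0],"spin":0},
  {"grip":1,"travel":[-0.07,-0.005,0],"spin":0},
  {"grip":1,"travel":[-0.11,-0.008,0],"spin":0},
  {"grip":1,"travel":[-0.15,-0.011,0],"spin":-0.02},
  {"grip":1,"travel":[-0.19,-0.014,0],"spin":-0.03},
  {"grip":1,"travel":[-0.23,-0.017,0],"spin":-0.04},
  {"grip":1,"travel":[-0.27,-0.02,0],"spin":-0.05},
  {"grip":1,"travel":[-0.31,-0.023,0],"spin":-0.05},
  {"grip":1,"travel":[-0.35,-0.026,0],"spin":-0.05},
  {"grip":1,"travel":[-0.385,-0.028,0],"spin":-0.05},
  {"grip":1,"travel":[-0.414,-0.03,0],"spin":-0.05},
  {"grip":1,"travel":[-0.414,-0.03,0.02],"spin":-0.05},
  {"grip":1,"travel":[-0.414,-0.03,0.04],"spin":-0.05},
  {"grip":1,"travel":[-0.414,-0.03,0.04],"spin":-0.05},
  {"grip":1,"travel":[-0.414,-0.03,0.04],"spin":-0.05},
])

```text
time: 16.2
tool_pos: [0.4542, -0.0041, 0.1576]
ee_rot: [0.721, 0.692, -0.001, -0.001]
contact_force: [0.6, -0.1, -0.5]
grip_width: 0.998
```

```bash
python3 p.py cB:0.054
```

```text
cB:0.054 [ 0.4547 -0.0044]
pos [ 0.4542 -0.0041  0.1576] jaw -2.3 tilt z [-0.002  0.    -1.   ] q6 1.42 t 16.2 w 1.00 F [ 0.6 -0.1 -0.5]
travel [-0.0003, 0.0008, 0.1036] spin -0.001
```

Request:
arm_command([
  {"grip":1,"travel":[0,0.001,0.03],"spin":0},
  {"grip":1,"travel":[0,0.001,0.06],"spin":0},
  {"grip":1,"travel":[0,0.001,0.09],"spin":0},
  {"grip":1,"travel":[0,0.001,0.104],"spin":0},
  {"grip":1,"travel":[0,0.001,0.104],"spin":0},
  {"grip":0.2,"travel":[0,0.001,0.104],"spin":0},
  {"grip":0.2,"travel":[0,0.001,0.104],"spin":0},
  {"grip":0.2,"travel":[0,0.001,0.104],"spin":0},
  {"grip":0.2,"travel":[0,0.001,0.104],"spin":0},
  {"grip":0.2,"travel":[0,0.001,0.104],"spin":0},
  {"grip":0.2,"travel":[0,0.001,0.104],"spin":0},
  {"grip":0.2,"travel":[0,0.001,0.104],"spin":0},
  {"grip":0.2,"travel":[0,0.001,0.104],"spin":0},
])

```text
time: 17.5
tool_pos: [0.4564, -0.0044, 0.0552]
ee_rot: [0.721, 0.692, 0.001, 0.001]
contact_force: [-1.2, 0.4, 7.1]
grip_width: 0.393
```

```bash
python3 p.py L1:0.22
```

```text
L1:0.22 [0.5157 0.3437]
pos [ 0.4564 -0.0044  0.0552] jaw -2.3 tilt z [ 0.002 -0.    -1.   ] q6 1.42 t 17.5 w 0.39 F [-1.2  0.4  7.1]
travel [0.3502, 0.0453, -0.1648] spin 0.050
```

Request:
arm_command([
  {"grip":0.2,"travel":[0,0,-0.02],"spin":0},
  {"grip":0.2,"travel":[0,0,-0.06],"spin":0},
  {"grip":0.2,"travel":[0,0,-0.1],"spin":0},
  {"grip":0.2,"travel":[0,0,-0.14],"spin":0},
  {"grip":0.2,"travel":[0.02,0.003,-0.165],"spin":0},
  {"grip":0.2,"travel":[0.055,0.007,-0.165],"spin":0},
  {"grip":0.2,"travel":[0.09,0.012,-0.165],"spin":0},
  {"grip":0.2,"travel":[0.125,0.016,-0.165],"spin":0.02},
  {"grip":0.2,"travel":[0.16,0.021,-0.165],"spin":0.03},
  {"grip":0.2,"travel":[0.195,0.025,-0.165],"spin":0.04},
  {"grip":0.2,"travel":[0.23,0.03,-0.165],"spin":0.05},
  {"grip":0.2,"travel":[0.265,0.034,-0.165],"spin":0.05},
  {"grip":0.2,"travel":[0.3,0.039,-0.165],"spin":0.05},
  {"grip":0.2,"travel":[0.33,0.043,-0.165],"spin":0.05},
  {"grip":0.2,"travel":[0.35,0.045,-0.165],"spin":0.05},
  {"grip":0.2,"travel":[0.35,0.045,-0.165],"spin":0.05},
  {"grip":0.2,"travel":[0.35,0.045,-0.165],"spin":0.05},
  {"grip":0.2,"travel":[0.35,0.045,-0.165],"spin":0.05},
])

```text
time: 19.3
tool_pos: [0.515, 0.3428, 0.2194]
ee_rot: [0.739, 0.674, -0.0, 0.0]
contact_force: [-0.1, -0.1, -1.0]
grip_width: 0.396
```

```bash
python3 p.py L1:0.0602; python3 w.py w4
```

```text
L1:0.0602 [0.5157 0.3437]
pos [0.515  0.3428 0.2194] jaw -5.2 tilt z [-0. -0. -1.] q6 2.11 t 19.3 w 0.40 F [-0.1 -0.1 -1. ]
travel [0.001, 0.0006, 0.1592] spin -0.001
[0.521 0.416 0.356]
```

View pics/w4.png

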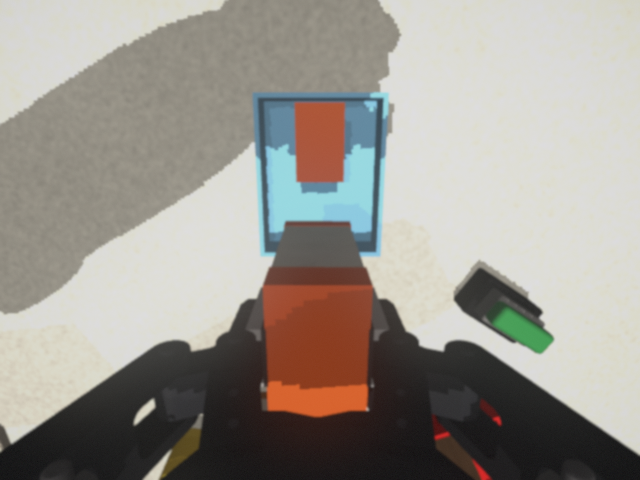

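cA stands square in the light-blue tray, its top face at columns 296 to 345 and rows 102 to 182. I check its measured position before lowering cB.

```bash
python3 - <<'E'
import pickle;from h import *;from p import TR
im=pickle.load(open("w4.pkl","rb"))
c=big(mask(im,(3,130,80),(14,255,255),(320,142,50)));q=rect(onplane(im,c,.089));x,y,a=TR["light"];r=np.radians(a);d=q[0]-[x,y]
print(q,"in tray",d@[np.cos(r),np.sin(r)],d@[-np.sin(r),np.cos(r)])
c=big(mask(im,(85,60,60),(112,255,255),(320,170,95)));print("tray rim",rect(onplane(im,c,.04)))
E
```

```text
(array([0.5217, 0.408 ]), array([33.2, 52.9]), -5.2) in tray 0.00015970189696534048 0.033552563170406294
tray rim (array([0.5198, 0.3761]), array([109.8, 138.8]), -5.2)
```

Request:
arm_command([
  {"grip":0.2,"travel":[0.001,0.001,0.03],"spin":0},
  {"grip":0.2,"travel":[0.001,0.001,0.065],"spin":0},
  {"grip":0.2,"travel":[0.001,0.001,0.1],"spin":0},
  {"grip":0.2,"travel":[0.001,0.001,0.125],"spin":0},
  {"grip":0.2,"travel":[0.001,0.001,0.14],"spin":0},
  {"grip":0.2,"travel":[0.001,0.001,0.15],"spin":0},
  {"grip":0.2,"travel":[0.001,0.001,0.156],"spin":0},
  {"grip":0.2,"travel":[0.001,0.001,0.159],"spin":0},
  {"grip":0.2,"travel":[0.001,0.001,0.159],"spin":0},
  {"grip":0.2,"travel":[0.001,0.001,0.159],"spin":0},
  {"grip":0.2,"travel":[0.001,0.001,0.159],"spin":0},
])

```text
time: 20.45
tool_pos: [0.5165, 0.3446, 0.061]
ee_rot: [0.739, 0.674, 0.001, 0.0]
contact_force: [0.3, 0.7, -1.0]
grip_width: 0.392
```

Request:
arm_command([
  {"grip":0.2,"travel":[0,0,0.001],"spin":0},
  {"grip":0.2,"travel":[0,0,0.002],"spin":0},
  {"grip":0.2,"travel":[0,0,0.002],"spin":0},
])

```text
time: 20.75
tool_pos: [0.5164, 0.3446, 0.0593]
ee_rot: [0.739, 0.674, 0.001, 0.0]
contact_force: [-0.9, -0.0, 7.1]
grip_width: 0.398
```

Request:
arm_command([
  {"grip":1,"travel":[0,0,0],"spin":0},
  {"grip":1,"travel":[0,0,0],"spin":0},
  {"grip":1,"travel":[0,0,0],"spin":0},
  {"grip":1,"travel":[0,0,0],"spin":0},
  {"grip":1,"travel":[0,0,0],"spin":0},
  {"grip":1,"travel":[0,0,0],"spin":0},
  {"grip":1,"travel":[0,0,-0.02],"spin":0},
  {"grip":1,"travel":[0,0,-0.05],"spin":0},
  {"grip":1,"travel":[0,0,-0.1],"spin":0},
  {"grip":1,"travel":[0,0,-0.14],"spin":0},
  {"grip":1,"travel":[0,0,-0.14],"spin":0},
  {"grip":1,"travel":[0,0,-0.14],"spin":0},
])

```text
time: 21.95
tool_pos: [0.5165, 0.3446, 0.1992]
ee_rot: [0.739, 0.674, 0.001, 0.0]
contact_force: [-1.2, 0.0, 0.0]
grip_width: 1.0
```

```bash
python3 p.py jA:0.2
```

```text
jA:0.2 [0.563 0.168]
pos [0.5165 0.3446 0.1992] jaw -5.2 tilt z [ 0.002  0.001 -1.   ] q6 2.12 t 21.9 w 1.00 F [-1.2  0.   0. ]
travel [-0.1716, 0.0624, -0.0009] spin 1.096
```

Request:
arm_command([
  {"grip":1,"travel":[-0.03,0.011,0],"spin":0.1},
  {"grip":1,"travel":[-0.06,0.022,0],"spin":0.2},
  {"grip":1,"travel":[-0.09,0.033,0],"spin":0.3},
  {"grip":1,"travel":[-0.12,0.044,0],"spin":0.4},
  {"grip":1,"travel":[-0.15,0.055,0],"spin":0.5},
  {"grip":1,"travel":[-0.172,0.062,0],"spin":0.6},
  {"grip":1,"travel":[-0.172,0.062,0.01],"spin":0.6},
  {"grip":1,"travel":[-0.172,0.062,0.01],"spin":0.6},
  {"grip":1,"travel":[-0.172,0.062,0.01],"spin":0.6},
])

```text
time: 22.85
tool_pos: [0.5616, 0.1682, 0.1871]
ee_rot: [0.904, 0.427, -0.001, -0.0]
contact_force: [-0.5, -1.0, -0.3]
grip_width: 1.003
```

```bash
sed -i 's/-68),jB/-39.6),jB/' p.py; python3 p.py jA:0.053; python3 w.py w5
```

```text
jA:0.053 [0.563 0.168]
pos [0.5616 0.1682 0.1871] jaw -39.5 tilt z [-0.002 -0.    -1.   ] q6 2.41 t 22.9 w 1.00 F [-0.5 -1.  -0.3]
travel [0.001, 0.0014, 0.1341] spin 0.002
[0.607 0.225 0.323]
```

View pics/w5.png

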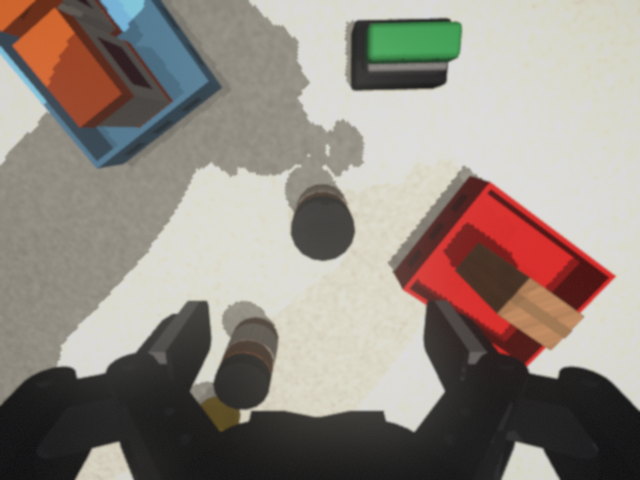

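The wrist view shows jar jA's lid at (323,228), jB's at (243,380), both cartons upright in the light tray, and the stamp untouched. I check jA's position and lid height by triangulating with the top view.

```bash
python3 - <<'E'
import pickle;from h import *
im=pickle.load(open("w5.pkl","rb"));T=pickle.load(open("v0.pkl","rb"))["top"]
print(im["color"][200:262:6,323].max(1), im["color"][360:410:6,243].max(1))
for k,b,bt in(("jA",(323,228,36),(225,198,22)),("jB",(243,380,33),(254,268,22))):
    c=big(cv2.morphologyEx(mask(im,(0,0,0),(180,255,72),b),cv2.MORPH_OPEN,np.ones((9,9))));(x,y),R=cv2.minEnclosingCircle(c.astype(np.float32))
    ct=big(mask(T,(0,0,0),(180,255,30),bt));(u,v),r=cv2.minEnclosingCircle(ct.astype(np.float32))
    c1,d1=ray(im,(x,y));c2,d2=ray(T,(u,v))
    print(k,x,y,R,cv2.boundingRect(c),onplane(im,(x,y),.075).round(4),"tri",tri(c1,d1[0],c2,d2[0]))
E
```

```text
[ 62  70  71  71  71  71  71  72  74  74 130] [53 57 54 56 54 52 50 49 78]
jA 325.6577453613281 217.3463592529297 24.272136688232422 (309, 196, 41, 44) [[0.5744 0.1765 0.075 ]] tri (array([0.56914681, 0.17128791, 0.04389842]), np.float64(0.0028335022860277556))
jB 241.9130859375 381.5722961425781 29.012252807617188 (215, 354, 54, 54) [[0.436  0.1136 0.075 ]] tri (array([0.43176673, 0.11056409, 0.06862857]), np.float64(0.00042118857137392774))
```

```bash
python3 - <<'E'
import pickle;from h import *
im=pickle.load(open("w5.pkl","rb"));T=pickle.load(open("v0.pkl","rb"))["top"]
for th in(82,90):
    c=big(cv2.morphologyEx(mask(im,(0,0,0),(180,255,th),(323,228,36)),cv2.MORPH_OPEN,np.ones((9,9))))
    x,y,w,h=cv2.boundingRect(c);u=x+w/2;v=y+h-w/2   # lower rim is the lid top's near edge
    ct=big(mask(T,(0,0,0),(180,255,30),(225,198,22)));p,r=cv2.minEnclosingCircle(ct.astype(np.float32))
    c1,d1=ray(im,(u,v));c2,d2=ray(T,p)
    print((x,y,w,h),u,v,onplane(im,(u,v),.075).round(4),"tri",tri(c1,d1[0],c2,d2[0]))
E
```

```text
(293, 195, 60, 64) 323.0 229.0 [[0.5676 0.1711 0.075 ]] tri (array([0.56546266, 0.16905978, 0.06416808]), np.float64(0.0009948329111291987))
(293, 193, 60, 66) 323.0 229.0 [[0.5676 0.1711 0.075 ]] tri (array([0.56546266, 0.16905978, 0.06416808]), np.float64(0.0009948329111291987))
```

Request:
arm_command([
  {"grip":1,"travel":[0.003,0.002,0.03],"spin":0},
  {"grip":1,"travel":[0.003,0.002,0.06],"spin":0},
  {"grip":1,"travel":[0.003,0.002,0.09],"spin":0},
  {"grip":1,"travel":[0.003,0.002,0.12],"spin":0},
  {"grip":1,"travel":[0.003,0.002,0.135],"spin":0},
  {"grip":1,"travel":[0.003,0.002,0.135],"spin":0},
  {"grip":0.3,"travel":[0.003,0.002,0.135],"spin":0},
  {"grip":0.3,"travel":[0.003,0.002,0.135],"spin":0},
  {"grip":0.3,"travel":[0.003,0.002,0.135],"spin":0},
  {"grip":0.3,"travel":[0.003,0.002,0.135],"spin":0},
  {"grip":0.3,"travel":[0.003,0.002,0.135],"spin":0},
  {"grip":0.3,"travel":[0.003,0.002,0.135],"spin":0},
  {"grip":0.3,"travel":[0.003,0.002,0.135],"spin":0},
], newtons=50)

```text
time: 24.2
tool_pos: [0.5665, 0.1688, 0.0548]
ee_rot: [0.905, 0.426, 0.001, 0.0]
contact_force: [-0.7, 0.6, 6.0]
grip_width: 0.522
```

```bash
python3 p.py D1:0.22
```

```text
D1:0.22 [ 0.5282 -0.3793]
pos [0.5665 0.1688 0.0548] jaw -39.6 tilt z [ 0.002  0.001 -1.   ] q6 2.41 t 24.2 w 0.52 F [-0.7  0.6  6. ]
travel [-0.4465, 0.32, -0.1658] spin -0.958
```

Request:
arm_command([
  {"grip":0.3,"travel":[0,0,-0.02],"spin":0},
  {"grip":0.3,"travel":[0,0,-0.06],"spin":0},
  {"grip":0.3,"travel":[0,0,-0.1],"spin":0},
  {"grip":0.3,"travel":[0,0,-0.14],"spin":0},
  {"grip":0.3,"travel":[-0.018,0.013,-0.166],"spin":-0.04},
  {"grip":0.3,"travel":[-0.045,0.032,-0.166],"spin":-0.1},
  {"grip":0.3,"travel":[-0.076,0.054,-0.166],"spin":-0.17},
  {"grip":0.3,"travel":[-0.107,0.077,-0.166],"spin":-0.23},
  {"grip":0.3,"travel":[-0.138,0.099,-0.166],"spin":-0.3},
  {"grip":0.3,"travel":[-0.17,0.122,-0.166],"spin":-0.37},
  {"grip":0.3,"travel":[-0.201,0.144,-0.166],"spin":-0.44},
  {"grip":0.3,"travel":[-0.232,0.166,-0.166],"spin":-0.5},
  {"grip":0.3,"travel":[-0.263,0.189,-0.166],"spin":-0.57},
  {"grip":0.3,"travel":[-0.295,0.211,-0.166],"spin":-0.64},
  {"grip":0.3,"travel":[-0.326,0.234,-0.166],"spin":-0.7},
  {"grip":0.3,"travel":[-0.357,0.256,-0.166],"spin":-0.77},
  {"grip":0.3,"travel":[-0.388,0.278,-0.166],"spin":-0.84},
  {"grip":0.3,"travel":[-0.42,0.301,-0.166],"spin":-0.9},
  {"grip":0.3,"travel":[-0.446,0.32,-0.166],"spin":-0.958},
  {"grip":0.3,"travel":[-0.446,0.32,-0.166],"spin":-0.958},
])

```text
time: 26.2
tool_pos: [0.5272, -0.383, 0.2186]
ee_rot: [0.608, 0.794, -0.0, -0.0]
contact_force: [-0.3, 0.5, -2.2]
grip_width: 0.523
```

Request:
arm_command([
  {"grip":0.3,"travel":[0,0,0],"spin":0},
  {"grip":0.3,"travel":[0,0,0],"spin":0},
])

```text
time: 26.4
tool_pos: [0.5281, -0.3782, 0.2195]
ee_rot: [0.607, 0.795, 0.0, -0.0]
contact_force: [1.2, -0.5, -1.4]
grip_width: 0.523
```

```bash
python3 p.py D1:0.06; python3 w.py w6
```

```text
D1:0.06 [ 0.5282 -0.3793]
pos [ 0.5281 -0.3782  0.2195] jaw 15.3 tilt z [ 0.  0. -1.] q6 0.55 t 26.4 w 0.52 F [ 1.2 -0.5 -1.4]
travel [-0.0011, -0.0002, 0.1595] spin -0.000
[ 0.508 -0.307  0.356]
```

View pics/w6.png

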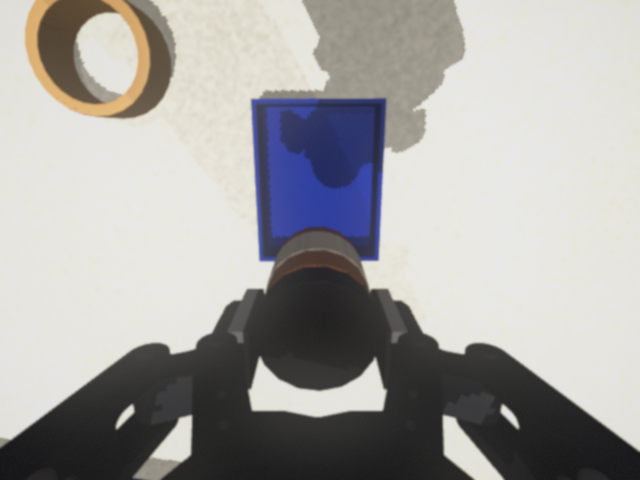

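The jar hangs upright and centred (about 318) over the dark-blue tray, whose rim spans columns 252 to 385. The geometry is the same as for cB, so I lower it.

Request:
arm_command([
  {"grip":0.3,"travel":[-0.001,0,0.03],"spin":0},
  {"grip":0.3,"travel":[-0.001,0,0.065],"spin":0},
  {"grip":0.3,"travel":[-0.001,0,0.1],"spin":0},
  {"grip":0.3,"travel":[-0.001,0,0.125],"spin":0},
  {"grip":0.3,"travel":[-0.001,0,0.14],"spin":0},
  {"grip":0.3,"travel":[-0.001,0,0.15],"spin":0},
  {"grip":0.3,"travel":[-0.001,0,0.156],"spin":0},
  {"grip":0.3,"travel":[-0.001,0,0.159],"spin":0},
  {"grip":0.3,"travel":[-0.001,0,0.16],"spin":0},
  {"grip":0.3,"travel":[-0.001,0,0.16],"spin":0},
  {"grip":0.3,"travel":[-0.001,0,0.16],"spin":0},
])

```text
time: 27.55
tool_pos: [0.5286, -0.3803, 0.0599]
ee_rot: [0.607, 0.795, -0.0, 0.0]
contact_force: [-0.4, -0.0, -2.0]
grip_width: 0.522
```

Request:
arm_command([
  {"grip":0.3,"travel":[0,0,0.001],"spin":0},
  {"grip":0.3,"travel":[0,0,0.001],"spin":0},
  {"grip":0.3,"travel":[0,0,0.001],"spin":0},
])

```text
time: 27.85
tool_pos: [0.5286, -0.3803, 0.0588]
ee_rot: [0.607, 0.795, -0.0, 0.001]
contact_force: [-0.6, -0.5, 2.5]
grip_width: 0.526
```

Contact at z = 0.0588. I release and rise.

Request:
arm_command([
  {"grip":1,"travel":[0,0,0],"spin":0},
  {"grip":1,"travel":[0,0,0],"spin":0},
  {"grip":1,"travel":[0,0,0],"spin":0},
  {"grip":1,"travel":[0,0,0],"spin":0},
  {"grip":1,"travel":[0,0,0],"spin":0},
  {"grip":1,"travel":[0,0,0],"spin":0},
  {"grip":1,"travel":[0,0,-0.02],"spin":0},
  {"grip":1,"travel":[0,0,-0.05],"spin":0},
  {"grip":1,"travel":[0,0,-0.1],"spin":0},
  {"grip":1,"travel":[0,0,-0.14],"spin":0},
  {"grip":1,"travel":[0,0,-0.14],"spin":0},
  {"grip":1,"travel":[0,0,-0.14],"spin":0},
])

```text
time: 29.05
tool_pos: [0.5286, -0.3802, 0.1992]
ee_rot: [0.607, 0.795, -0.0, 0.001]
contact_force: [-0.4, 0.3, -0.9]
grip_width: 0.997
```

```bash
python3 p.py jB:0.2
```

```text
jB:0.2 [0.432 0.11 ]
pos [ 0.5286 -0.3802  0.1992] jaw 15.3 tilt z [ 0.002 -0.001 -1.   ] q6 0.55 t 29.1 w 1.00 F [-0.4  0.3 -0.9]
travel [0.4984, 0.0361, -0.0016] spin -1.304
```

Request:
arm_command([
  {"grip":1,"travel":[0.03,0.002,0],"spin":-0.08},
  {"grip":1,"travel":[0.07,0.005,0],"spin":-0.18},
  {"grip":1,"travel":[0.11,0.008,0],"spin":-0.29},
  {"grip":1,"travel":[0.15,0.011,0],"spin":-0.4},
  {"grip":1,"travel":[0.19,0.014,0],"spin":-0.5},
  {"grip":1,"travel":[0.23,0.017,0],"spin":-0.6},
  {"grip":1,"travel":[0.27,0.02,0],"spin":-0.7},
  {"grip":1,"travel":[0.31,0.022,0],"spin":-0.8},
  {"grip":1,"travel":[0.35,0.025,0],"spin":-0.9},
  {"grip":1,"travel":[0.39,0.028,0],"spin":-1.0},
  {"grip":1,"travel":[0.43,0.031,0],"spin":-1.1},
  {"grip":1,"travel":[0.47,0.034,0],"spin":-1.2},
  {"grip":1,"travel":[0.498,0.036,0],"spin":-1.3},
  {"grip":1,"travel":[0.498,0.036,0.02],"spin":-1.304},
  {"grip":1,"travel":[0.498,0.036,0.04],"spin":-1.304},
  {"grip":1,"travel":[0.498,0.036,0.04],"spin":-1.304},
  {"grip":1,"travel":[0.498,0.036,0.04],"spin":-1.304},
])

```text
time: 30.75
tool_pos: [0.4311, 0.1097, 0.1577]
ee_rot: [-0.0, 1.0, -0.0, -0.001]
contact_force: [-0.4, -0.2, -0.4]
grip_width: 1.0
```

```bash
python3 p.py jB:0.053
```

```text
jB:0.053 [0.432 0.11 ]
pos [0.4311 0.1097 0.1577] jaw 90.0 tilt z [-0.002 -0.    -1.   ] q6 0.06 t 30.8 w 1.00 F [-0.4 -0.2 -0.4]
travel [-0.0011, 0.0003, 0.1047] spin 0.000
```

Request:
arm_command([
  {"grip":1,"travel":[-0.001,0,0.03],"spin":0},
  {"grip":1,"travel":[-0.001,0,0.06],"spin":0},
  {"grip":1,"travel":[-0.001,0,0.09],"spin":0},
  {"grip":1,"travel":[-0.001,0,0.105],"spin":0},
  {"grip":1,"travel":[-0.001,0,0.105],"spin":0},
  {"grip":0.3,"travel":[-0.001,0,0.105],"spin":0},
  {"grip":0.3,"travel":[-0.001,0,0.105],"spin":0},
  {"grip":0.3,"travel":[-0.001,0,0.105],"spin":0},
  {"grip":0.3,"travel":[-0.001,0,0.105],"spin":0},
  {"grip":0.3,"travel":[-0.001,0,0.105],"spin":0},
  {"grip":0.3,"travel":[-0.001,0,0.105],"spin":0},
  {"grip":0.3,"travel":[-0.001,0,0.105],"spin":0},
])

```text
time: 31.95
tool_pos: [0.4336, 0.1099, 0.0546]
ee_rot: [-0.0, 1.0, 0.0, 0.001]
contact_force: [-0.0, -0.5, 6.3]
grip_width: 0.524
```

```bash
python3 p.py D2:0.22
```

```text
D2:0.22 [ 0.5118 -0.3195]
pos [0.4336 0.1099 0.0546] jaw 90.0 tilt z [ 0.003  0.    -1.   ] q6 0.06 t 31.9 w 0.52 F [-0.  -0.5  6.3]
travel [-0.0786, -0.4294, -0.1652] spin 1.304
```

Request:
arm_command([
  {"grip":0.3,"travel":[0,0,-0.02],"spin":0},
  {"grip":0.3,"travel":[0,0,-0.06],"spin":0},
  {"grip":0.3,"travel":[0,0,-0.1],"spin":0},
  {"grip":0.3,"travel":[0,0,-0.14],"spin":0},
  {"grip":0.3,"travel":[-0.003,-0.017,-0.165],"spin":0.05},
  {"grip":0.3,"travel":[-0.008,-0.045,-0.165],"spin":0.14},
  {"grip":0.3,"travel":[-0.014,-0.077,-0.165],"spin":0.24},
  {"grip":0.3,"travel":[-0.02,-0.109,-0.165],"spin":0.34},
  {"grip":0.3,"travel":[-0.026,-0.142,-0.165],"spin":0.44},
  {"grip":0.3,"travel":[-0.032,-0.175,-0.165],"spin":0.54},
  {"grip":0.3,"travel":[-0.038,-0.207,-0.165],"spin":0.64},
  {"grip":0.3,"travel":[-0.044,-0.24,-0.165],"spin":0.74},
  {"grip":0.3,"travel":[-0.05,-0.272,-0.165],"spin":0.84},
  {"grip":0.3,"travel":[-0.056,-0.305,-0.165],"spin":0.94},
  {"grip":0.3,"travel":[-0.062,-0.338,-0.165],"spin":1.04},
  {"grip":0.3,"travel":[-0.068,-0.37,-0.165],"spin":1.14},
  {"grip":0.3,"travel":[-0.074,-0.402,-0.165],"spin":1.24},
  {"grip":0.3,"travel":[-0.079,-0.429,-0.165],"spin":1.304},
  {"grip":0.3,"travel":[-0.079,-0.429,-0.165],"spin":1.304},
  {"grip":0.3,"travel":[-0.079,-0.429,-0.165],"spin":1.304},
])

```text
time: 33.95
tool_pos: [0.5115, -0.3194, 0.2182]
ee_rot: [0.607, 0.795, 0.0, -0.0]
contact_force: [-0.1, -0.4, -1.8]
grip_width: 0.522
```

Request:
arm_command([
  {"grip":0.3,"travel":[0,0,0],"spin":0},
  {"grip":0.3,"travel":[0,0,0],"spin":0},
])

```text
time: 34.15
tool_pos: [0.5118, -0.3182, 0.2188]
ee_rot: [0.606, 0.795, 0.0, 0.0]
contact_force: [0.7, -0.0, -1.2]
grip_width: 0.523
```

```bash
python3 p.py D2:0.0595; python3 - <<'E'
from h import *;from cell import imaging
from p import TR
im=imaging.get_image("top");cv2.imwrite("pics/t2.png",im["color"][120:320,420:580])
E
```

```text
D2:0.0595 [ 0.5118 -0.3195]
pos [ 0.5118 -0.3182  0.2188] jaw 15.4 tilt z [ 0. -0. -1.] q6 0.61 t 34.1 w 0.52 F [ 0.7 -0.  -1.2]
travel [-0.0013, -0.0003, 0.1593] spin 0.001
```

```bash
python3 w.py w7
```

```text
[ 0.492 -0.247  0.355]
```

View pics/w7.png

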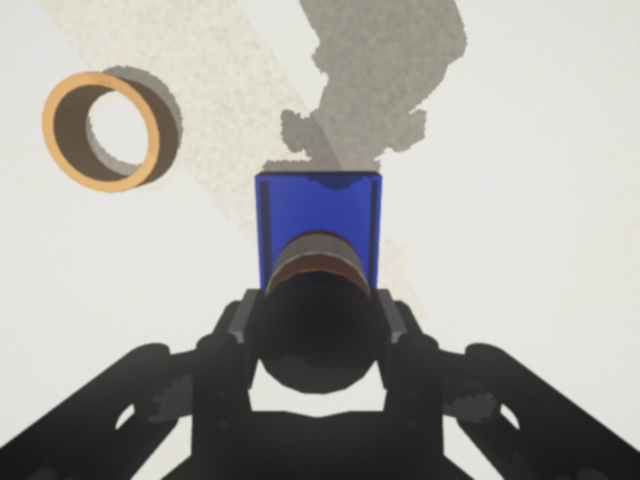

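jB hangs upright and centred over the dark tray; jA is hidden behind it. jA was released at TCP (0.5286, −0.3803), so there should be about 16 mm between the jars. I lower jB.

Request:
arm_command([
  {"grip":0.3,"travel":[0,0,0.03],"spin":0},
  {"grip":0.3,"travel":[0,0,0.065],"spin":0},
  {"grip":0.3,"travel":[0,0,0.1],"spin":0},
  {"grip":0.3,"travel":[0,0,0.125],"spin":0},
  {"grip":0.3,"travel":[0,0,0.14],"spin":0},
  {"grip":0.3,"travel":[0,0,0.15],"spin":0},
  {"grip":0.3,"travel":[0,0,0.156],"spin":0},
  {"grip":0.3,"travel":[0,0,0.159],"spin":0},
  {"grip":0.3,"travel":[0,0,0.16],"spin":0},
  {"grip":0.3,"travel":[0,0,0.16],"spin":0},
  {"grip":0.3,"travel":[0,0,0.16],"spin":0},
])

```text
time: 35.35
tool_pos: [0.5121, -0.3194, 0.0589]
ee_rot: [0.607, 0.795, -0.0, 0.001]
contact_force: [-0.6, -0.0, -2.1]
grip_width: 0.52
```

Request:
arm_command([
  {"grip":0.3,"travel":[0,0,0.001],"spin":0},
  {"grip":0.3,"travel":[0,0,0.001],"spin":0},
  {"grip":0.3,"travel":[0,0,0.001],"spin":0},
])

```text
time: 35.65
tool_pos: [0.5122, -0.3195, 0.0586]
ee_rot: [0.607, 0.795, -0.0, 0.001]
contact_force: [-1.3, 1.6, 8.2]
grip_width: 0.527
```

Contact. I release, rise and back away towards open space.

Request:
arm_command([
  {"grip":1,"travel":[0,0,0],"spin":0},
  {"grip":1,"travel":[0,0,0],"spin":0},
  {"grip":1,"travel":[0,0,0],"spin":0},
  {"grip":1,"travel":[0,0,0],"spin":0},
  {"grip":1,"travel":[0,0,0],"spin":0},
  {"grip":1,"travel":[0,0,0],"spin":0},
  {"grip":1,"travel":[0,0,-0.02],"spin":0},
  {"grip":1,"travel":[0,0,-0.05],"spin":0},
  {"grip":1,"travel":[0,0,-0.1],"spin":0},
  {"grip":1,"travel":[0,0,-0.15],"spin":0},
  {"grip":1,"travel":[0.05,0,-0.15],"spin":0},
  {"grip":1,"travel":[0.1,0,-0.15],"spin":0},
  {"grip":1,"travel":[0.15,0,-0.15],"spin":0},
  {"grip":1,"travel":[0.2,0,-0.15],"spin":0},
  {"grip":1,"travel":[0.25,0,-0.15],"spin":0},
  {"grip":1,"travel":[0.25,0,-0.15],"spin":0},
  {"grip":1,"travel":[0.25,0,-0.15],"spin":0},
])

```text
time: 37.35
tool_pos: [0.4458, -0.0771, 0.2078]
ee_rot: [0.606, 0.796, 0.0, 0.001]
contact_force: [0.8, -0.1, -0.1]
grip_width: 0.998
```

```bash
python3 - <<'E'
from h import *;from cell import imaging,bot
import pickle
from p import TR
T=imaging.get_image("top");S=imaging.get_image("scene")
cv2.imwrite("pics/end.png",np.hstack([cv2.resize(S["color"],(400,300)),cv2.resize(T["color"],(400,300))])); cv2.imwrite("pics/endS.png",S["color"])
def rep(k,t,p):
    x,y,a=TR[t];r=np.radians(a);d=np.array(p)[:2]-[x,y];print(k,np.round([d@[np.cos(r),np.sin(r)],d@[-np.sin(r),np.cos(r)]],4))
def blobs(lo,hi,b,z,t,n,op=3):
    m=cv2.morphologyEx(mask(T,lo,hi,b),cv2.MORPH_OPEN,np.ones((op,op)));cs=sorted(cv2.findContours(m,cv2.RETR_EXTERNAL,cv2.CHAIN_APPROX_NONE)[0],key=cv2.contourArea)[-n:]
    for c in cs:
        q=rect(onplane(T,c[:,0],z));rep((t,*q),t,q[0])
blobs((8,130,60),(20,255,255),(121,222,55),.089,"light",2)
blobs((8,50,40),(22,200,255),(301,158,45),.089,"red",1)
blobs((0,0,0),(180,130,45),(494,229,50),.079,"dark",2,5)
# bystanders before/after
T0=pickle.load(open("v0.pkl","rb"))["top"]
for k,lo,hi,b in(("tape",(10,80,90),(25,255,255),(467,332,40)),("stamp",(45,100,30),(80,255,255),(201,138,30))):
    print(k,[cv2.boundingRect(big(mask(i,lo,hi,b))) for i in(T0,T)])
print(bot.sense()["time"])
E
```

```text
('light', array([0.5203, 0.4062]), array([34.4, 54.8]), -5.1) [-0.0011  0.0316]
('light', array([0.5142, 0.344 ]), array([34.4, 56.8]), -5.5) [-0.0015 -0.0309]
('red', array([0.648 , 0.0261]), array([35.1, 54.6]), 16.3) [-0.0045 -0.0012]
('dark', array([ 0.5257, -0.3749]), array([42.9, 46.8]), 1.3) [-0.0012 -0.0261]
('dark', array([ 0.5118, -0.3226]), array([40.2, 59.3]), 13.8) [-0.0008  0.028 ]
tape [(445, 308, 50, 51), (445, 308, 50, 51)]
stamp [(183, 119, 27, 29), (183, 119, 27, 29)]
37.45
```

View pics/end.png

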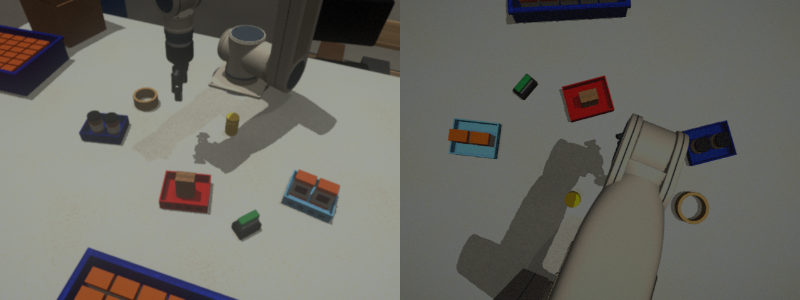

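All five packs stand upright in the right trays, the robot is clear, and the tape and stamp have not moved. I hand the job in.

```bash
python3 -c "
from cell import workorder;print(workorder.finish_job())"
```

```text
the job is handed in; nothing more can be done
None
```

The job is done and handed in at about 37 s of the 128 s allowed. The reject went into the red tray first, then both printed cartons into the light-blue tray and both jars into the dark-blue tray. Each pack was lowered until the wrist felt contact, then released.

- **Final position check:** in the last top and scene images all five packs stand upright in the right trays. Measured in the tray frames, the cartons are at y of about +32 and −31 mm and the reject is within 5 mm of its tray's centre. The jars are at y of about −26 and +28 mm. All are within the limits of 48 mm (x) and 63 mm (y).
- **Bystanders:** the tape and stamp cover the same pixels as at the start.
- **Checks that disagreed:** two-view heights of the jar lids came out low, at 57 to 70 mm against the stated 75 mm, because the lid masks were poor and the view lines nearly parallel. In the end image the jar masks picked up some shadow, so those positions are only good to about 5 mm. One first mask estimate for jar A was about 10 mm off because the threshold cut the lid; I corrected it before gripping.

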